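# Load a finned cover under the spring flap of the parts washer

### The arm

A 6-joint arm with a two-finger parallel gripper is mounted at the origin on the work surface. World frame = base frame: x ahead of the robot, y to its left, z up, the work surface at z = 0. Lengths are in m, angles in degrees, forces in N, time in s.
With the tool pointing down it reaches from about 0.325 to 0.85 m from the base axis. Payload 15.5 kg.
Tool frame: the origin (TCP) lies between the finger pads; the fingertips stand 19 mm ahead of it and the grasp point (between the pads) is the TCP (ctrl.tip_reach is the distance from the TCP to the fingertips, in m); z points along the fingers, y is the line along which they close (so a half turn about z gives the same grasp; the last joint's range is limited). The gripper opens to 91 mm and grips with 3 to 60 N. Pads are 32 mm wide; open, the fingers measure 118 mm over their backs; the gripper's body (76 mm by 178 mm) begins 60 mm behind the grasp point.
Start: joints at [-76.977, 28.281, 77.091, -0, 74.628, -5.472], TCP at [0.198, -0.593, 0.233] pointing down, gripper open.
Joint ranges: [-166.48, 166.48], [-47.26, 123.95], [12.59, 153.08], [-70.14, 250.14], [6.76, 159.57], [-176.63, 176.63]. Speed limits (degrees/s): [108.29, 108.29, 147.25, 172.46, 172.46, 172.46].

### API

Orientations are given as a 3x3 rotation matrix whose columns are the frame's x, y, z axes.
In Python, from bench import ctrl gives the robot as it stands. Calls block until the motion is done:
- ctrl.goto(position, orientation): joint-space move of the TCP to a pose.
- ctrl.move_l(position, vel=0.15, ori=None, contact_N=None): straight line of the TCP; ori=None keeps the orientation; vel is the mean speed in m/s. With contact_N (N) it stops when the force on the tool has changed by that much, and returns True; else False.
- ctrl.movej(angles): joint-space move.
- ctrl.command_gripper(opening): opening from 0.0 (shut) to 1.0 (fully open); the grip force is fixed at half the most; returns when the fingers have stopped.
- ctrl.sleep(seconds).
- ctrl.ik(position, orientation): joint angles nearest the present ones, or None.
- ctrl.read_camera(name): name is "scene" or "top"; returns the picture (420x560x3 uint8, blue, green, red); there is no depth.
- ctrl.camera_params(name): a dict with "fx", "fy", "cx", "cy" (pixels), "D" ([k1, k2, p1, p2, k3] as OpenCV has them; the pictures are not rectified), "pose" (4x4, takes a point from camera to world coordinates). Camera axes: x right, y up, looking along -z (the intrinsics and any distortion apply to the point x, -y, -z); pixel columns grow to the right and rows downward; lengths in m; the calibration is good to about 2 mm. A picture is of the moment at which its call begins. camera_params takes no time and is no camera call.
A pose or a line that the arm cannot do raises ctrl.MotionError and nothing moves.
- ctrl.sign_off(): hands the job in; it is judged then, once.
Trained networks look in the newest picture that a camera, given by its name, has taken for a name from the list of things; names that differ only in an ending like _2 or _b are one class to them, and where a whole thing is asked for, a point or a joint stands for the part that bears it (a point fixed in the world has none). Each returns a list of dicts, best first, with "score" (0 to 1); they miss things now and then, are a little off and sometimes report something else, mostly with a low value. They report only what shows in the picture. A call takes as long as a camera call.
- ctrl.find_in(camera, query): "bbox" ([centre column, centre row, width, height] in pixels, round what is visible of it).
Readings, each from a call of its own:
- ctrl.read_t(): time.
- ctrl.read_q(): joint angles.
- ctrl.read_dq(): joint speeds.
- ctrl.read_effort(): joint torques, N m.
- ctrl.read_tool_pos(): TCP position.
- ctrl.read_eef_rot(): TCP orientation.
- ctrl.read_contact_force(): force on the tool from outside, world axes, zero at the start.
- ctrl.read_wrist_torque(): the same for the moment, N m.
- ctrl.read_grip_width(): opening from 0.0 (shut) to 1.0 (fully open).
- ctrl.read_grasp_force(): force on a finger pad.
Only numpy, scipy, OpenCV 4.12 (cv2) and the standard library are available. Lean on these libraries where they do the work, as an engineer would, in place of code of your own. Each camera call takes 0.05 s, during which the arm holds its last target. There are 200 camera calls.

### The job

Without gripping or lifting anything, press the red bar down with one fingertip to hold the washer's yellow spring flap open, and with the other fingertip push the finned aluminium cover along the channel under the flap, all the way in to the back stop, keeping the flap from coming down on the cover. Then take the hand away so that the flap springs shut over the cover, and leave everything else where it stands.

Things in the scene. Friction and masses are not known exactly. Their poses are not given: they have to be found in the camera images.
- bay: Fixed blue loading bay of a parts washer. Origin on the table under the middle of its mouth; x points into the bay (pushing direction), y left of that (to the red bar), z up. 'Bay' numbers below are mm in this frame. Steel floor plate, top z 6, x -160 to 90. Blue channel walls in the bay (x 0 to 90): inner faces y -26 and 26, tops z 44 (right), 40 (left).
- mouth (a point): Middle of the bay's mouth on the floor plate: bay x 0, y 0, z 6. In front of it (x -160 to 0) the cover's channel runs between two blue rails, tops z 23, which flare evenly from inner faces at y -26 and 26 at the mouth to about y -40 and 40 at x -160. Axes as the bay's.
- stop (a point): Middle of the back stop, bay x 90, y 0, z 20: front face of the blue housing (x 90 to 152, y -45 to 105, top z 75). The cover is home when its leading end touches it. Axes as the bay's.
- flap (a joint): Flap angle, rad: 0 shut, 0.52 fully open (stop). Yellow flap and red bar are one see-saw on a tube along bay x at y 60, z 48 (radius 5, x -159 to 88; dark post 54 high at x -163): pressing the bar down lifts the flap. A spring shuts it: about 2.5 N down on the bar's middle starts it, about 5 N holds 0.42. Above 0.35 the cover passes under freely.
- bar_mid (a point): Middle of the red bar's top face, moves with the flap; shut, at bay x -62, y 97, z 33. Bar: plate 195 long (x -160 to 35), 56 wide (y 68 to 122), rising outward 15 deg when shut. At 0.42 rad it slopes down outward 9 deg, top z 20 at y 82, 18.5 at y 91, 17 at y 100. A tip can slide along it in x; the other, 85 to 105 mm away in y, is then in the channel.
- cover: Loose finned aluminium engine cover, 70 long (its x) by 46 wide (its y), base slab 18 high, fins up to 25.5 high; 0.1 to 0.25 kg. Origin at the centre of its underside. It starts on the floor plate in the channel before the flap, its x roughly along the bay's x. Fully home it touches the back stop, its centre at bay x 55.
- lens_top: Amber indicator lens, 49 across, 31 high, standing on the blue housing. Origin: centre of its underside. Bystander.
- lens_bench: Amber indicator lens like the other, standing on the table right of the channel. Bystander.
- tail_lamp: Red tail lamp on a dark base, 50 x 75 x 45 high. Origin: centre of its underside. Bystander.
- piston: Aluminium piston, 54 across, 52 high. Origin: centre of its underside. Bystander.
- oil_can: Green can, 60 across, 110 high. Origin: centre of its underside. Bystander.
- bearing: Steel bearing ring, 52 across, 16 high. Origin: centre of its underside. Bystander.
- driver: Screwdriver lying on the table. Bystander.
- skirt (a point): On the flap (moves with it): middle of its skirt's lower edge; shut, at bay x 0, y 19, z 22. The skirt (y 14 to 25, 3 thick), on the flap's front edge, bars the cover's way; open at 0.42 its foot has swung to y 8, z 43. Shut, the yellow plate is level, z 48: x 32 to 89 it spans y -34 to 60, x 0 to 32 only y 14 to 60; this cut lets an upright finger at y below 5 follow the cover in to x 20.

How it is judged:
By the outcome, as a careful person would: the job done as asked, in the order asked, and still so for the second after the job is handed in, with the robot touching nothing.
It also fails if it takes over 38 s, if anything falls off the work surface, if the arm or the gripper's body presses on something with over 40 N, if the wrist force passes 120 N, or if a joint passes its speed limit or range.

## Working session

There is one attempt and no reset: what is moved stays moved. The work goes in short steps, each a Python script; the robot and the scene stay as the last script left them, time stands still between calls to the robot, and variables do not carry over. Pictures are saved under pics/ and viewed, at most 10 in all, crops included, and the job is handed in when it is done.

```bash
mkdir -p pics; ls
python3 - <<'E'
from bench import ctrl
import cv2,numpy as np
np.set_printoptions(precision=4,suppress=True)
for n in("scene","top"):
    im=ctrl.read_camera(n); cv2.imwrite(f"pics/{n}0.png",im)
    p=ctrl.camera_params(n); print(n,p)
    for q in("bay","flap","bar_mid","cover","skirt","oil_can"):
        print(q,[(np.round(d["bbox"],1).tolist(),round(d["score"],2)) for d in ctrl.find_in(n,q)[:2]])
print(ctrl.read_t(),ctrl.tip_reach)
E
```

```text
bench.py
pics
scene {'fx': 385.9047662498269, 'fy': 385.9047662498269, 'cx': 285.9436823454394, 'cy': 210.36099937910296, 'D': array([-0.0176,  0.    ,  0.    ,  0.    ,  0.    ]), 'pose': array([[ 0.1151, -0.8355,  0.5373,  1.2052],
       [ 0.9933,  0.104 , -0.0511, -0.0435],
       [-0.0132,  0.5395,  0.8419,  1.0303],
       [ 0.    ,  0.    ,  0.    ,  1.    ]])}
bay [([253.9, 217.9, 103.2, 53.2], 0.61), ([244.5, 211.1, 78.6, 43.3], 0.54)]
flap [([245.0, 211.6, 80.8, 41.1], 0.94)]
bar_mid [([243.5, 211.8, 76.0, 42.4], 0.92)]
cover [([231.8, 226.1, 23.3, 13.5], 0.94)]
skirt [([242.4, 211.0, 78.7, 47.4], 0.88), ([234.7, 257.6, 15.7, 8.6], 0.74)]
oil_can [([382.0, 214.5, 23.7, 29.0], 0.67), ([244.2, 211.7, 79.1, 43.6], 0.33)]
top {'fx': 390.003538512171, 'fy': 390.003538512171, 'cx': 275.47192382788654, 'cy': 209.240132367959, 'D': array([-0.0285,  0.    ,  0.    ,  0.    ,  0.    ]), 'pose': array([[-0.0142,  0.9958, -0.0908,  0.5113],
       [-0.9999, -0.0136,  0.0078,  0.0208],
       [ 0.0065,  0.0909,  0.9958,  0.9821],
       [ 0.    ,  0.    ,  0.    ,  1.    ]])}
bay [([315.2, 220.1, 136.2, 89.0], 0.57)]
flap [([326.6, 224.7, 104.5, 75.9], 0.92)]
bar_mid [([327.5, 224.6, 107.6, 80.5], 0.71)]
cover []
skirt [([327.0, 224.8, 100.7, 78.0], 0.64)]
oil_can [([159.8, 196.8, 36.7, 31.6], 0.97), ([113.6, 250.5, 21.3, 22.0], 0.72)]
0.7 0.019
```

Run:
```python
import cv2
a=cv2.imread("pics/scene0.png")[165:285,180:340];b=cv2.imread("pics/top0.png")[160:280,240:400]
cv2.imwrite("pics/c1.png",cv2.resize(a,None,fx=5,fy=5,interpolation=2));cv2.imwrite("pics/c2.png",cv2.resize(b,None,fx=5,fy=5,interpolation=2))
```

```text
(no output)
```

View pics/scene0.png

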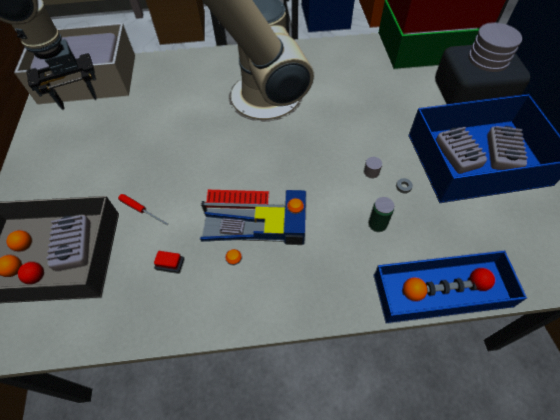

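View pics/c1.png

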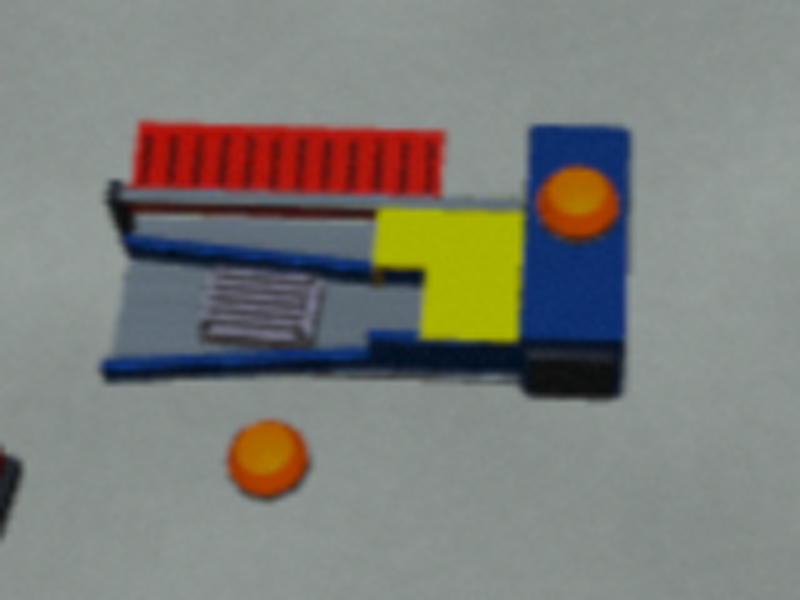

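View pics/c2.png

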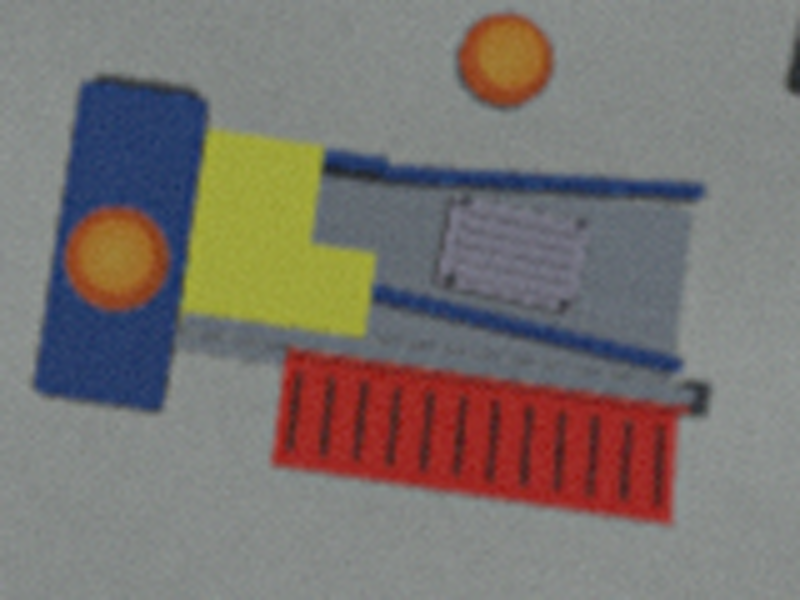

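The scene picture shows the bay left of centre, with the cover at about (232,226), the yellow plate at (268,219), the red bar at (238,196) and the gripper at (60,75). The crops give sharp corners for the plate, bar, housing and cover in both views, so I'll fit the bay and cover poses from those.

```bash
cat > fit.py <<'E'
from bench import ctrl
import cv2,numpy as np
from scipy.optimize import least_squares
np.set_printoptions(precision=4,suppress=True)
OFF=dict(scene=(180,165),top=(240,160))
def full(n,c): return (np.array(c,float)+.5)/5-.5+np.array(OFF[n])
def proj(n,P):
    p=ctrl.camera_params(n);T=np.linalg.inv(np.array(p["pose"]));R=np.diag([1,-1,-1])@T[:3,:3];t=np.diag([1,-1,-1])@T[:3,3]
    K=np.array([[p["fx"],0,p["cx"]],[0,p["fy"],p["cy"]],[0,0,1]])
    return cv2.projectPoints(np.array(P,float),cv2.Rodrigues(R)[0],t,K,np.array(p["D"]))[0][:,0]
def pose(v,P):
    c,s=np.cos(v[3]),np.sin(v[3]);P=np.array(P)/1000.
    return np.c_[v[0]+c*P[:,0]-s*P[:,1],v[1]+s*P[:,0]+c*P[:,1],v[2]+P[:,2]]
E
python3 - <<'E'
from fit import *
Y=[(0,60,48),(0,14,48),(32,14,48),(32,-34,48),(89,-34,48)]
H=[(90,105,75),(152,105,75),(152,-45,75)]
S=Y+H+[(90,-45,75),(35,122,39.7),(-160,122,39.7)]
s=[(376,208),(373,268),(425,270),(421,338),(519,342),(530,127),(629,128),(623,345),(524,345),(444,131),(138,122)]
T=Y+H+[(90,105,75)][:0]+[(35,122,39.7),(-160,122,39.7),(35,68,25.2),(-160,68,25.2)]
t=[(366,336),(376,253),(313,243),(325,147),(208,130),(162,410),(36,390),(85,80),(274,466),(671,523),(288,350),(679,407)]
def run(f,g,x0,fixz=None):
    def r(v):
        v=np.array(v) if fixz is None else np.array([v[0],v[1],fixz,v[2]])
        return np.r_[(proj("scene",pose(v,f))-full("scene",fs)).ravel(),(proj("top",pose(v,g))-full("top",gt)).ravel()]
    o=least_squares(r,x0,loss="soft_l1");return o.x,r(o.x).reshape(-1,2)
fs,gt=s,t
b,e=run(S,T,[.5,-.05,0,1.5]);print("bay",b,np.degrees(b[3]));print(e)
b2,e2=run(S,T,[.5,-.05,1.5],0.);print("z0",b2,np.abs(e2).mean())
# cover: corners at slab top (z 24), zero at underside z=6
C=[(-35,23,25),(35,23,25),(35,-23,25),(-35,-23,25)]
fs=[(214,267),(325,275),(312,345),(200,338)]; gt=[(570,312),(442,288),(450,195),(590,215)]
c,e=run(C,C,[.5,-.1,1.5],0.006);print("cover",c,e)
d=c[:2]-b2[:2];a=b2[2];print("cover in bay",np.cos(a)*d[0]+np.sin(a)*d[1],-np.sin(a)*d[0]+np.cos(a)*d[1],np.degrees(c[2]-a))
E
```

```text
bay [ 0.6076 -0.0842 -0.0031  1.411 ] 80.84652495223948
[[ 0.5805 -0.3725]
 [-0.1554  0.4486]
 [ 0.0915  0.381 ]
 [-0.3219  0.7798]
 [-0.4693  0.612 ]
 [-0.3066 -0.445 ]
 [ 0.1959 -0.067 ]
 [ 0.5004 -0.5326]
 [-1.4934 -1.236 ]
 [-0.0764  0.4244]
 [ 0.0102  0.4885]
 [-0.3727  2.0094]
 [ 0.2261 -0.2429]
 [-0.2855 -0.1639]
 [ 0.0577 -0.4464]
 [ 0.216  -0.4451]
 [ 0.6609  0.2614]
 [-0.4926  0.3807]
 [-0.6554 -0.5996]
 [-0.1952 -0.517 ]
 [ 0.3375 -0.2275]
 [-0.2255  0.7427]
 [-0.0822  0.8133]]
z0 [ 0.6081 -0.0841  1.4105] 0.47987637059257976
cover [ 0.596  -0.15    1.3795] [[-0.6216 -1.1046]
 [-0.0949 -1.3751]
 [ 0.4445 -2.2308]
 [-0.3602 -2.2341]
 [ 1.0301 -1.0996]
 [-1.5123 -1.3314]
 [-0.0437 -1.0946]
 [-0.0257 -0.0852]]
cover in bay -0.06700730998245995 0.0013956021081005347 -1.776342685634735
```

```bash
cat >> fit.py <<'E'
B=np.array([0.608,-0.0841]);A=1.4105
ex=np.array([np.cos(A),np.sin(A),0]);ey=np.array([-np.sin(A),np.cos(A),0])
def W(x,y,z): return np.array([B[0],B[1],0])+(ex*x+ey*y+np.array([0,0,z]))/1000
def bay(p): d=np.array(p)-[B[0],B[1],0];return np.array([d@ex,d@ey,d[2]])*1000
R1=np.c_[-ex,ey,[0,0,-1.]];R2=np.c_[ex,-ey,[0,0,-1.]]
TR=19.
E
python3 - <<'E'
from fit import *
q0=np.array(ctrl.read_q());best=None
for n,R in(("R1",R1),("R2",R2)):
    q=ctrl.ik(W(-132,48,90+TR),R); q2=ctrl.ik(W(6,48,18+TR),R); print(n,q,q2)
    if q is not None and q2 is not None:
        m=np.abs(np.array(q)-q0).max()
        if best is None or m<best[0]: best=(m,R,n)
print(best[2],np.linalg.det(best[1]))
ctrl.goto(W(-132,48,90+TR),best[1])
print(ctrl.read_t(),bay(ctrl.read_tool_pos()),ctrl.read_grip_width(),ctrl.read_contact_force())
a=ctrl.read_camera("scene")[150:270,170:330];b=ctrl.read_camera("top")[160:280,240:400]
cv2.imwrite("pics/d1.png",np.hstack([cv2.resize(i,None,fx=2.5,fy=2.5,interpolation=2) for i in(a,b)]))
E
```

```text
R1 [-26.8867  32.9444  91.5283  -0.      55.5273 162.2976] [-13.2017  38.4412  96.0162  -0.      45.5425 175.9826]
R2 [-26.8867  32.9444  91.5283  -0.      55.5273 -17.7024] [-13.2017  38.4412  96.0162  -0.      45.5425  -4.0174]
R2 0.9999999999999998
2.6167 [-132.9637   47.89    109.2401] 0.9985301271254908 [-0.1271  0.1639 -0.2447]
```

View pics/d1.png

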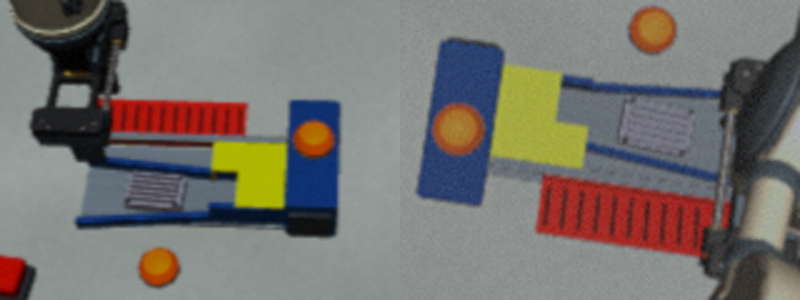

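The picture shows the gripper at the front end of the bay. In the right panel (top view) one finger is over the channel at about (745,85) and the other is over the bar at (715,240). The cover at (655,127) lies ahead and is clear. Next I'll descend with a contact check.

Run:
```python
from fit import *
p=lambda m:print(m,round(ctrl.read_t(),2),bay(ctrl.read_tool_pos())-[0,0,TR],np.array(ctrl.read_contact_force()))
ctrl.move_l(W(-132,48,44+TR),vel=.1);p("above")
print(ctrl.move_l(W(-132,48,27+TR),vel=.03,contact_N=1.5));p("touch")
for z in(26,22,20,18.3):
    ctrl.move_l(W(-132,48,z+TR),vel=.04);p(z)
a=ctrl.read_camera("scene")[150:270,170:330];b=ctrl.read_camera("top")[160:280,240:400]
cv2.imwrite("pics/d2.png",np.hstack([cv2.resize(i,None,fx=2.5,fy=2.5,interpolation=2) for i in(a,b)]))
```

```text
above 3.33 [-132.1242   47.8686   44.1773] [-0.5768 -0.0609 -0.7112]
True
touch 3.77 [-132.0578   47.7027   31.7935] [ 1.1445 -0.4998  2.1108]
26 4.08 [-132.1367   47.7593   26.0731] [ 2.0698 -0.638   3.2639]
22 4.33 [-132.1056   47.7861   22.2105] [ 2.0582 -1.8416  5.5133]
20 4.58 [-132.1188   47.7547   20.308 ] [ 3.2481 -0.0145  5.8214]
18.3 4.83 [-132.1013   47.7555   18.6481] [ 2.1472 -1.1038  6.3487]
```

View pics/d2.png

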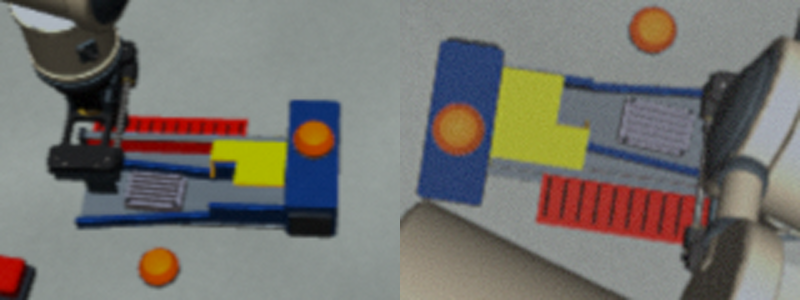

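The flap is visibly open: the yellow plate is raised and the bar's shadow has moved. The tip is behind the cover, so I'll push now.

Run:
```python
from fit import *
def p(m):
    f=np.array(ctrl.read_contact_force());print(m,round(ctrl.read_t(),2),bay(ctrl.read_tool_pos())-[0,0,TR],"F bay",np.array([f@ex,f@ey,f[2]]))
ctrl.move_l(W(-132,48,17.6+TR),vel=.03);p("down")
for x in(-110,-80,-50,-25):
    r=ctrl.move_l(W(x,48,17.6+TR),vel=.05,contact_N=12);p((x,r))
    if r:break
a=ctrl.read_camera("scene")[150:270,170:330];b=ctrl.read_camera("top")[160:280,240:400]
cv2.imwrite("pics/d3.png",np.hstack([cv2.resize(i,None,fx=2.5,fy=2.5,interpolation=2) for i in(a,b)]))
```

```text
down 5.17 [-132.1056   47.7373   17.9916] F bay [-0.3504 -3.1988  6.0265]
(-110, False) 5.77 [-109.3592   48.3513   17.4664] F bay [1.8287 0.3511 1.7869]
(-80, False) 6.52 [-79.6517  48.1038  17.5918] F bay [1.2389 1.3362 3.0626]
(-50, False) 7.27 [-49.6252  48.0783  17.5969] F bay [2.9308 0.3325 2.2685]
(-25, False) 7.92 [-24.4974  48.153   17.5787] F bay [2.5084 0.1074 3.3825]
```

View pics/d3.png

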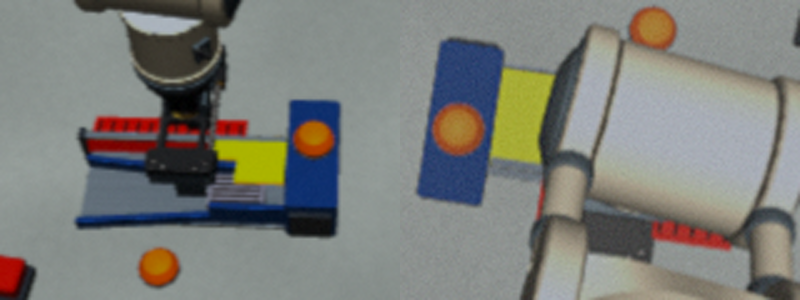

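The flap is still raised and the cover's nose is under it (fins at about (238,193) in the left panel). I'll continue to the stop.

Run:
```python
from fit import *
def p(m):
    f=np.array(ctrl.read_contact_force());print(m,round(ctrl.read_t(),2),bay(ctrl.read_tool_pos())-[0,0,TR],"F bay",np.array([f@ex,f@ey,f[2]]))
r=ctrl.move_l(W(-5,48,17.6+TR),vel=.04,contact_N=12);p(r)
if not r:
    r=ctrl.move_l(W(12,48,17.6+TR),vel=.02,contact_N=10);p(r)
ctrl.sleep(.3);p("rest")
a=ctrl.read_camera("scene")[150:270,170:330]
cv2.imwrite("pics/d4.png",cv2.resize(a,None,fx=4,fy=4,interpolation=2))
```

```text
False 8.67 [-4.61   48.1215 17.5788] F bay [1.4997 0.3686 2.8194]
True 9.18 [ 2.3023 48.0948 17.5758] F bay [-6.2692  0.8775  6.2217]
rest 9.47 [ 2.2626 48.1146 17.5373] F bay [-4.7964  0.7525  6.1638]
```

View pics/d4.png

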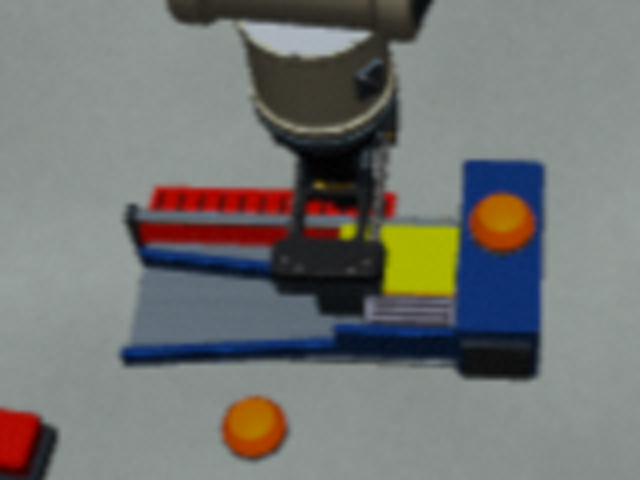

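The tip stopped at x 2.3 (about 4 expected), with the cover under the flap and against the housing. I'll press a little harder to be sure it is seated, back off with the flap still held open, then lift.

Run:
```python
from fit import *
def p(m):
    f=np.array(ctrl.read_contact_force());print(m,round(ctrl.read_t(),2),bay(ctrl.read_tool_pos())-[0,0,TR],"F bay",np.array([f@ex,f@ey,f[2]]))
r=ctrl.move_l(W(12,48,17.6+TR),vel=.015,contact_N=12);p(r)
ctrl.sleep(.2);p("rest")
ctrl.move_l(W(-35,48,17.6+TR),vel=.05);p("back")
ctrl.move_l(W(-35,48,45+TR),vel=.06);p("up")
ctrl.move_l(W(-35,48,150+TR),vel=.15)
ctrl.goto(W(-220,60,220),R2);p("away")
a=ctrl.read_camera("scene")[150:270,170:330];b=ctrl.read_camera("top")[160:280,240:400]
cv2.imwrite("pics/d5.png",np.hstack([cv2.resize(i,None,fx=2.5,fy=2.5,interpolation=2) for i in(a,b)]))
cv2.imwrite("pics/d5s.png",ctrl.read_camera("scene"))
```

```text
True 9.8 [ 2.3074 48.1744 17.5379] F bay [-5.1992  0.6371  6.3831]
rest 10.0 [ 2.2934 48.1641 17.546 ] F bay [-5.2159  1.0983  6.5645]
back 10.9 [-35.1525  47.9367  17.6158] F bay [-1.957   0.0959  2.2495]
up 11.51 [-34.9849  47.9098  45.1888] F bay [ 0.3704  0.3849 -0.5707]
away 13.15 [-219.6536   60.3634  200.1841] F bay [ 0.0105 -0.0383 -0.4363]
```

View pics/d5.png

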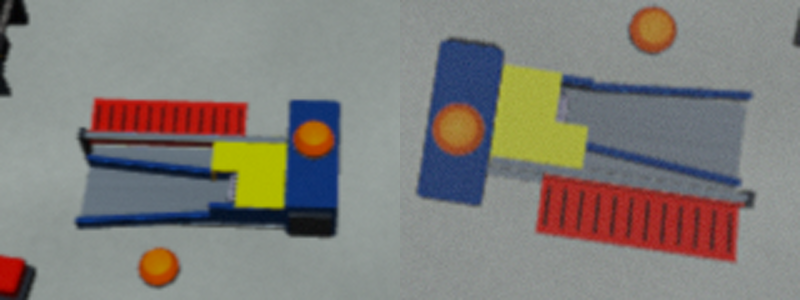

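The flap is shut (same outline as at the start) and a sliver of the cover shows at its cut-out. I'll check the cover's trailing end against a projected x = 20.

Run:
```python
from fit import *
o=[]
for n in("scene","top"):
    im=ctrl.read_camera(n);v=[B[0],B[1],0,A]
    c=proj(n,pose(v,[(15,0,24)]))[0].astype(int);k=14
    cr=cv2.resize(im[c[1]-20:c[1]+20,c[0]-14:c[0]+14],None,fx=k,fy=k,interpolation=cv2.INTER_CUBIC)
    for x,z,col in((20,24,(0,255,0)),(20,6,(255,255,0)),(32,48,(255,0,255))):
        q=(proj(n,pose(v,[(x,-23,z),(x,10,z)]))-c+[14,20]+.5)*k
        cv2.line(cr,tuple(map(int,q[0])),tuple(map(int,q[1])),col,1)
    o.append(cr)
cv2.imwrite("pics/d6.png",np.hstack(o))
```

```text
(no output)
```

View pics/d6.png

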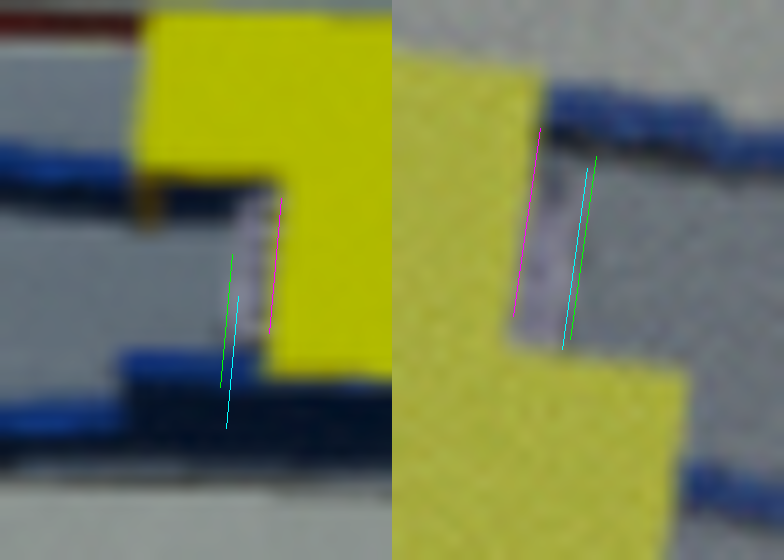

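The cover's trailing end lies at the projected x = 20 line in both views, so it is home. The flap is shut and nothing is touching the robot.

```bash
python3 -c "
from bench import ctrl
print(ctrl.read_t(),ctrl.sign_off())"
```

```text
the job is handed in; nothing more can be done
13.4 None
```

I pushed the cover in to the back stop under the held-open flap, let the flap spring shut over it, withdrew the hand and handed the job in at 13.4 s; sign-off returned no verdict.

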